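# Hang up the headphones and hold the plug-in module over its empty bay

### The job

The headphones stand across the empty bay of the instrument case: hang them by the headband over the middle of the hanger's steel bar, one cup on each side, and let go. Then lift the plug-in module by its red handle over the parts organiser without touching that, and hold it level, lined up and centred over the empty bay, about 15 mm clear above the case's rim, so that a colleague can plug in its ribbon from below. Finish while still holding it there, touching nothing else, and leave the other things on the bench where they are.

Things in the scene. Friction and masses are not known exactly. Their poses are not given: they have to be found in the camera images.
- headphones: Rigid black headphones, orange discs on the cups, 0.25 kg, standing on the case's two ledges across the empty bay. Origin: midway between the cups at their undersides; x cup to cup, z up. 181 (x) by 50 (y) by 150 high. Crown: straight block 44 (x) by 26 (y), from z = 130 to 150 mm; beyond it the band slopes down to the cups (62 high, 22 thick, inner faces at x = -66 and 66 mm).
- headphones_crown (a point): Middle of the underside of the headband's crown block, 130 mm above the headphones' origin; this face rests on the bar when they hang.
- hanger: Fixed headphone hanger: a level steel bar along the hanger's y axis, 16 mm in diameter, 180 long between its two end posts (20 diameter on 70 mm round feet, 10 high). Origin on the bench under the bar's middle; the bar's top is 153 mm above the bench and nothing stands above it.
- hanger_mid (a point): Middle of the hanger's bar, on its axis, 145 mm above the bench; y runs along the bar.
- case: Fixed instrument case, 204 (x) by 176 (y) by 60 high, aluminium ledges at the -x and +x ends and wooden cheeks at the sides. Origin under its centre on the bench. It has three places side by side along y, 50 mm apart: two hold fitted modules, one is the empty bay; which is which varies.
- bay: The case's empty bay, a dark opening 124 (x) by 46 (y), x lengthwise; inside it, at its two ends, mounting lips 9 wide lie 4 mm below the rim, leaving 106 by 45 free. Origin on the bench under its middle; same heading as the case.
- bay_mouth (a point): Centre of the empty bay's opening at the height of the case's rim, 60 mm above the bench; x lengthwise, z up.
- fitted_blue: Fitted module with a blue panel level with the case's rim, with knobs up to 14 mm high; fixed, turned like the case. Origin on the bench under its middle.
- fitted_white: Fitted module with a white panel level with the case's rim, with knobs up to 14 mm high; fixed, turned like the case. Origin on the bench under its middle.
- module: Loose plug-in module, 0.35 kg, on the bench. Origin: centre of its underside; x lengthwise, z up. Green body 104 (x) by 34 (y) by 35 high; aluminium panel 122 by 46, its top at z = 38 mm; red bow handle: bar 70 (x) by 14 (y), from z = 62 to 76 mm, on legs at x = -30 and 30 mm; two 12 mm high black knobs at x = -50 and 50 mm. Either end may go to either end of the bay.
- module_grip (a point): Middle of the red handle's bar, 69 mm above the module's underside; x along the bar, so the fingers close along y (14 mm).
- organiser: Fixed low black parts-drawer organiser with small blue and grey drawers, 200 (x) by 66 (y) by 85 high, between the module and the case. Origin on the bench under its centre.
- tape: Roll of yellow tape, 90 diameter, 24 high, lying on the bench; a bystander. Origin at the centre of its underside.
- jar: Closed jar with orange cap, 60 diameter, 90 high; a bystander. Origin at the centre of its underside.
- screwdriver: Screwdriver with orange handle lying on the bench; a bystander. Origin at about its middle, at bench height.
- toolpot: Blue pot of hand tools, 80 diameter, about 185 high; a bystander. Origin at the centre of its underside.
- paintcan: Small blue paint can, 90 diameter, 110 high; a bystander. Origin at the centre of its underside.
Not all that is in view belongs to the job. What is shaped like the headphones but blue is not meant.

How it is judged:
By the outcome, as a careful person would: the job done as asked, in the order asked, and still so for the second after the job is handed in, while the arm keeps its last pose, push and grip.
It also fails if it takes over 61 s, if anything falls off the work surface, if the arm or the gripper's body presses on something with over 40 N, if the wrist force passes 120 N, or if a joint passes its speed limit or range.

### The arm

A 7-joint arm with a two-finger parallel gripper is mounted at the origin on the work surface. World frame = base frame: x ahead of the robot, y to its left, z up, the work surface at z = 0. Lengths are in mm, angles in rad, forces in N, time in s.
With the tool pointing down it reaches from about 425 to 875 mm from the base axis. Payload 8.4 kg.
Tool frame: the origin (TCP) lies midway between the tips of the shut fingers; the grasp point (between the pads) lies 19 mm behind it; z points along the fingers, y is the direction in which the jaws open and shut (so a half turn about z gives the same grasp; the last joint's range is limited). The gripper opens to 87 mm and grips with 3 to 60 N. Pads are 19 mm wide; open, the fingers measure 117 mm over their backs; the gripper's body (75 mm by 190 mm) begins 51 mm behind the grasp point.
Start: joints at [1.169, 0.333, 0.04, 1.465, -0.013, 1.343, -0.059], TCP at [193.804, -620.406, 222.546] pointing down, gripper open.
Joint ranges: [-2.58, 2.58], [-0.38, 2.09], [-1.3, 1.39], [0.25, 2.4], [-1.5, 4.64], [0.08, 2.09], [-2.65, 2.65]. Speed limits (rad/s): [2.22, 2.22, 2.79, 2.79, 3.14, 3.14, 3.14].

### API

Orientations are given as a unit quaternion [w, x, y, z].
In Python, from station import read_state, read_camera, calibration, job_done gives the robot as it stands.
- The arm moves only by the shell command python3 -m creep 'ROWS' [FORCE]. ROWS is JSON, a list of rows, each a list of 7 numbers: the turn, a rotation vector about the world's x, y, z in degrees, then the shift along the world's x, y, z in cm, then the gripper command: -1 is fully open, 1 is shut, values between are in proportion. In form: [[wx, wy, wz, dx, dy, dz, hand], ...]. A call has 1 to 10 rows; each row shifts and turns the commanded pose from where the row before left it; what a row does not reach is not made up. A row lasts 1/10 s, in which the tool goes at most 50 mm and 8.59 degrees, less where a joint would pass 70% of its speed; a pose out of reach is approached as far as the arm can. A call with a gripper value outside its range is refused whole. The fingers move at their own pace and stop on an object; FORCE is the grip in N (left out, the last holds). Time passes only in rows, so rows that do not move let the fingers close. It gives the time, the measured TCP pose, the force and the opening at its end, in the units of the state.
- read_state(): the state, without advancing time (a new reading comes with each control period).
- read_camera(name): name is "scene" or "side" or "wrist"; returns the picture (480x640x3 uint8, blue, green, red); there is no depth.
- calibration(name): a dict with "vfov" (degrees; the focal length in pixels is half the picture's height over the tangent of half this angle, whatever the lens; pixels are square), "cx", "cy" (the principal point, pixels), "position" and "orientation" of the camera in the world. Camera axes: x right, y down, z forward; pixel columns grow to the right and rows downward; lengths in mm; the calibration is good to about 2 mm. A picture is of the moment at which its call begins: read the wrist's pose just before it. calibration takes no time and is no camera call; for the wrist camera it gives the pose at the moment of the call.
- job_done(): hands the job in, once; it reports no verdict.
The state is a dict: "time": time; "q": joint angles; "dq": joint speeds; "tau": joint torques, N m; "eef_pos": TCP position; "eef_rot": TCP orientation; "contact_force": force on the tool from outside, world axes, zero at the start; "ft_torque": the same for the moment, N m; "grip_width": finger opening in mm.
Only numpy, scipy, OpenCV 4.12 (cv2) and the standard library are available. Lean on these libraries where they do the work, as an engineer would, in place of code of your own. Each camera call takes 0.05 s, during which the arm holds its last target.

## Working session

There is one attempt and no reset: what is moved stays moved. The work goes in short steps, Python scripts to look and compute and a shell command to move; the robot and the scene stay as the last step left them, time stands still between calls to the robot, and variables do not carry over. Pictures are saved under pics/ and viewed, and the job is handed in when it is done.

```bash
mkdir -p pics; ls; python3 - <<'E'
from station import *
import cv2
s=read_state();print({k:s[k] for k in('time','eef_pos','eef_rot','grip_width')})
for n in("scene","side","wrist"):
    print(n,calibration(n)); cv2.imwrite(f"pics/{n}0.png",read_camera(n))
E
```

```text
pics
{'time': 0.0, 'eef_pos': array([ 193.61982301, -620.00409526,  221.6474156 ]), 'eef_rot': array([-7.88378687e-04,  9.88565555e-01,  1.50789545e-01, -1.87051358e-04]), 'grip_width': 87.15521250316193}
scene {'vfov': 46.29351336411962, 'cx': 313.44913264625575, 'cy': 238.31873843879126, 'position': array([1438.22815382, -138.53662568, 1148.39847025]), 'orientation': array([-0.27288319,  0.71154747,  0.60033294, -0.24255993])}
side {'vfov': 51.36775474146661, 'cx': 317.34466483437365, 'cy': 238.32799777755326, 'position': array([ 76.86581922, 734.32611108, 984.68720987]), 'orientation': array([ 0.09945763, -0.24352843,  0.89189712, -0.36786087])}
wrist {'vfov': 70.63563462400079, 'cx': 320.557204614659, 'cy': 249.34664929992837, 'position': array([ 257.73440098, -600.26488824,  383.54829456]), 'orientation': array([ 0.09859249,  0.79956231, -0.58781217, -0.07386805])}
```

View pics/scene0.png

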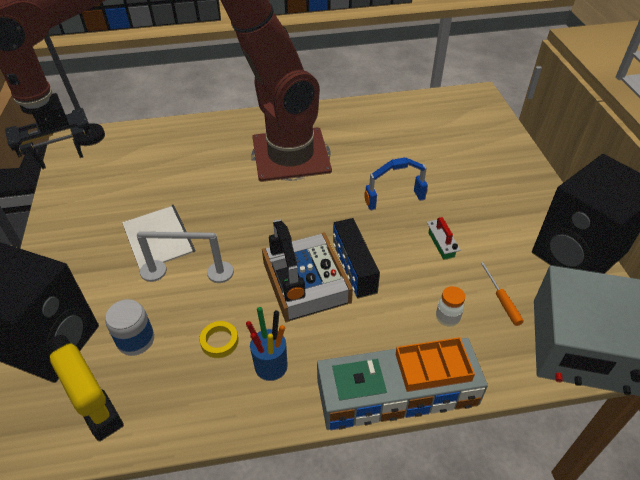

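View pics/side0.png

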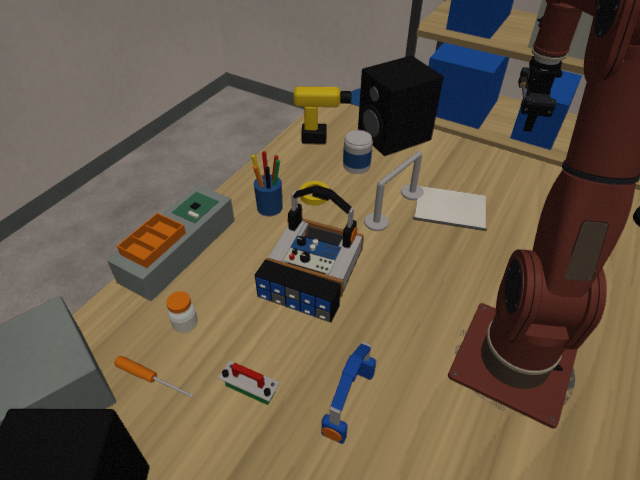

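View pics/wrist0.png

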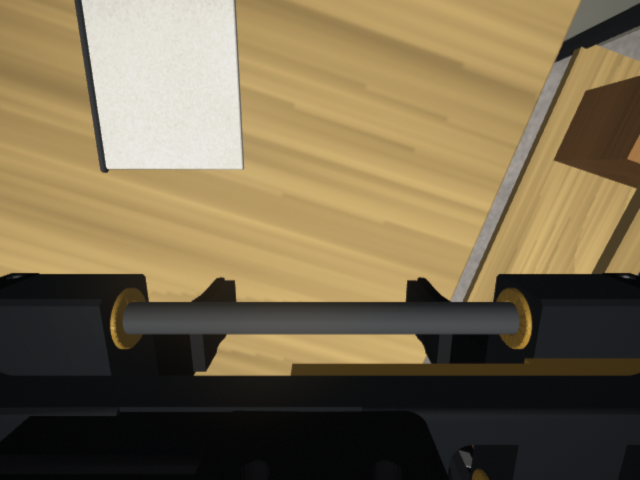

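```bash
cat > h.py <<'E'
import numpy as np, cv2
from scipy.spatial.transform import Rotation as R
from station import *
def cam(n):
    c=calibration(n); q=c['orientation']; M=R.from_quat([q[1],q[2],q[3],q[0]]).as_matrix()
    f=240/np.tan(np.radians(c['vfov']/2)); return f,c['cx'],c['cy'],np.array(c['position']),M
def ray(n,u,v,C=None):
    f,cx,cy,p,M=C or cam(n); d=M@np.array([(u-cx)/f,(v-cy)/f,1]); return p,d/np.linalg.norm(d)
def plane(n,u,v,z,C=None):
    p,d=ray(n,u,v,C); return p+d*(z-p[2])/d[2]
def tri(a,b):
    p,d=ray(*a);q,e=ray(*b); A=np.stack([d,-e],1); t=np.linalg.lstsq(A,q-p,rcond=None)[0]
    x,y=p+t[0]*d,q+t[1]*e; return (x+y)/2,np.linalg.norm(x-y)
def proj(n,P,C=None):
    f,cx,cy,p,M=C or cam(n); c=M.T@(np.array(P,float)-p); return np.array([cx+f*c[0]/c[2],cy+f*c[1]/c[2]])
def crop(im,u0,v0,u1,v1,k,name):
    cv2.imwrite(name,cv2.resize(im[v0:v1,u0:u1],None,fx=k,fy=k,interpolation=cv2.INTER_CUBIC))
E
python3 - <<'E'
import cv2
from h import crop
a=cv2.imread('pics/scene0.png');b=cv2.imread('pics/side0.png')
crop(a,250,200,390,325,5,'pics/s_case.png')
crop(a,120,200,250,300,6,'pics/s_hang.png')
crop(a,420,205,470,265,8,'pics/s_mod.png')
crop(b,245,175,375,325,4,'pics/d_case.png')
crop(b,355,145,435,235,6,'pics/d_hang.png')
crop(b,210,350,290,410,8,'pics/d_mod.png')
E
```

```text
(no output)
```

View pics/s_case.png

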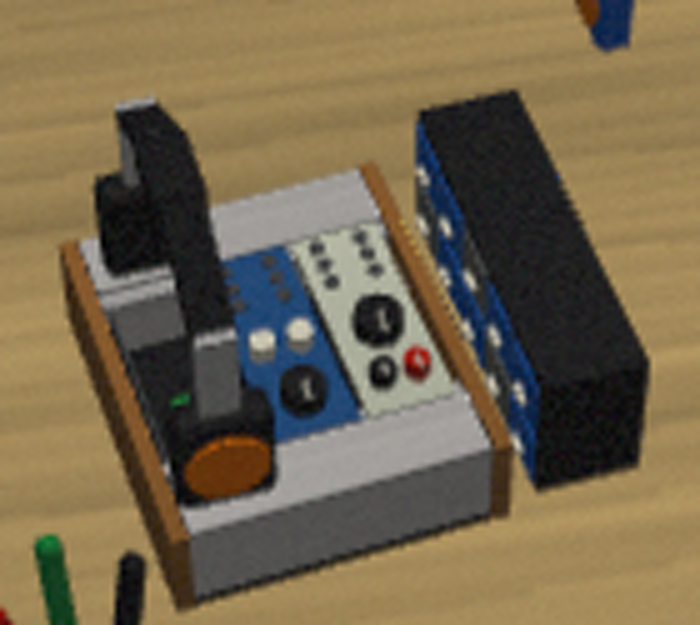

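View pics/d_case.png

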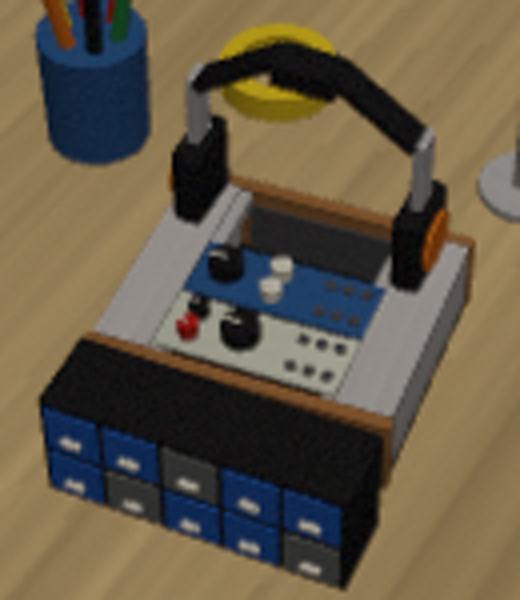

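View pics/s_hang.png

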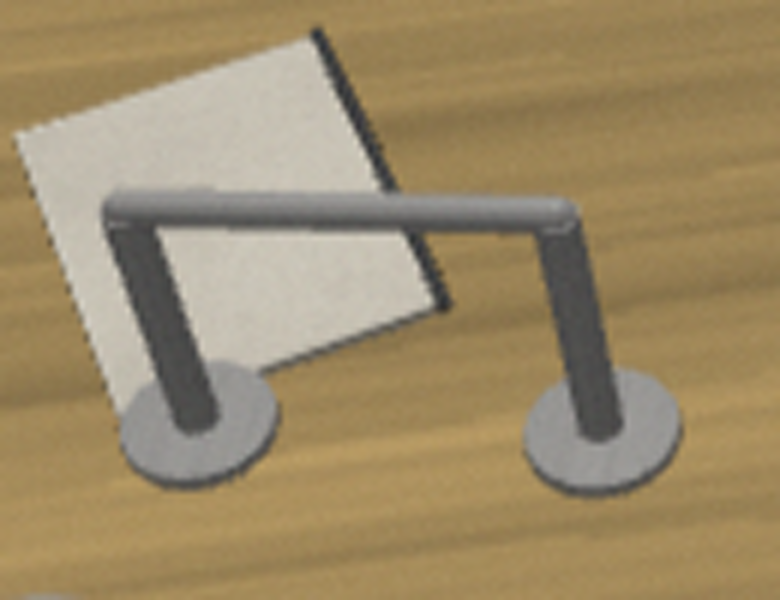

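View pics/d_hang.png

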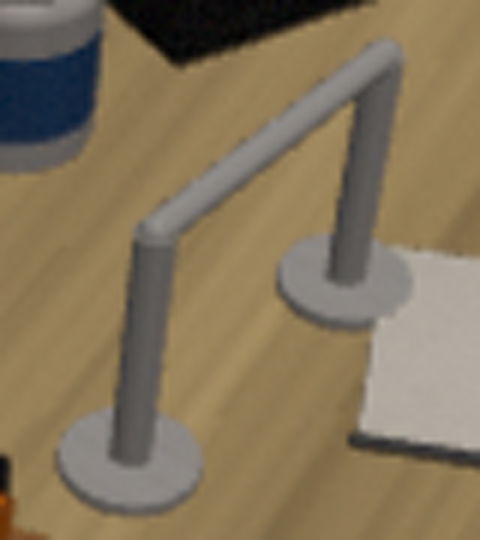

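View pics/s_mod.png

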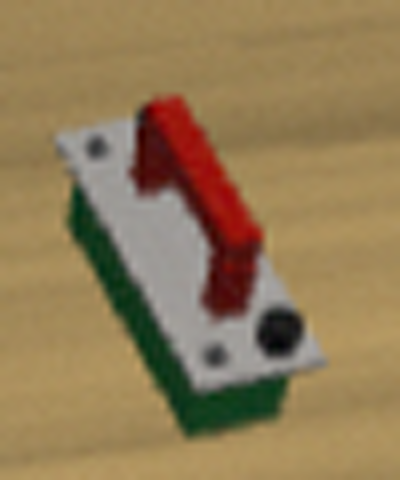

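View pics/d_mod.png

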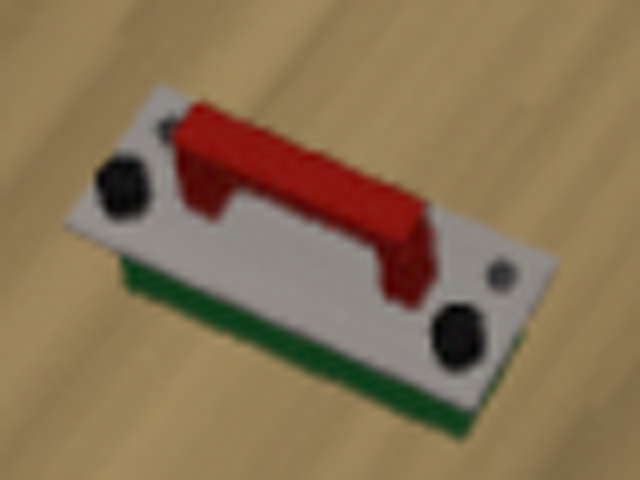

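```bash
python3 - <<'E'
from h import *
S=lambda x,y:(250+x/5-.4,200+y/5-.4); D=lambda x,y:(245+x/4-.4,175+y/4-.4)
np.set_printoptions(precision=1,suppress=True)
print("case corners scene z60 (outer)")
# order: bay/far, bay/near, white/near, white/far
for p in [(62,247),(183,543),(510,450),(372,163)]: print(plane('scene',*S(*p),60)[:2])
print("side: white/near?, corners")
for p in [(220,178),(473,240),(392,423),(88,335)]: print(plane('side',*D(*p),60)[:2])
H=lambda x,y:(120+x/6-.4,200+y/6-.4); G=lambda x,y:(355+x/6-.4,145+y/6-.4)
print("hanger bar top ends z153; scene", [plane('scene',*H(*p),148)[:2] for p in[(103,208),(580,213)]])
print("side",[plane('side',*G(*p),148)[:2] for p in[(395,55),(140,235)]])
print("feet z10", [plane('scene',*H(*p),10)[:2] for p in[(200,420),(603,428)]],[plane('side',*G(*p),10)[:2] for p in[(345,280),(131,458)]])
M=lambda x,y:(420+x/8-.4,205+y/8-.4); N=lambda x,y:(210+x/8-.4,350+y/8-.4)
print("module handle top z76 scene",[plane('scene',*M(*p),76)[:2] for p in[(152,104),(183,97),(262,236),(228,250)]])
print("side",[plane('side',*N(*p),76)[:2] for p in[(200,102),(427,203),(407,240),(177,140)]])
print("panel z38 scene",[plane('scene',*M(*p),38)[:2] for p in[(55,140),(200,390),(326,360)]])
print("side",[plane('side',*N(*p),38)[:2] for p in[(165,85),(558,263),(475,408),(67,225)]])
print("headphone tri: crown blocks")
print("organiser top z85 scene",[plane('scene',*S(*p),85)[:2] for p in[(418,112),(517,92),(648,362),(535,392)]])
print("side",[plane('side',*D(*p),85)[:2] for p in[(85,338),(385,430),(375,490),(42,400)]])
E
```

```text
case corners scene z60 (outer)
[ 453.3 -132.4]
[651.3 -94.6]
[624.1  69.5]
[422.7  36.9]
side: white/near?, corners
[620.4 -96.5]
[ 445.5 -130.5]
[416.7  34.3]
[615.2  68.2]
hanger bar top ends z153; scene [array([ 429.7, -432.6]), array([ 467.5, -239. ])]
side [array([ 417. , -423.3]), array([ 462.5, -239.7])]
feet z10 [array([ 429.8, -424.2]), array([ 465.7, -248.7])] [array([ 421.2, -420.7]), array([ 457.1, -246.5])]
module handle top z76 scene [array([439.3, 346.1]), array([437.9, 357.3]), array([503.9, 362.4]), array([508. , 349.5])]
side [array([497.5, 352.6]), array([430.7, 346.6]), array([429.2, 357.5]), array([495.9, 364.3])]
panel z38 scene [array([414.7, 325.1]), array([533.4, 337.7]), array([528.1, 382.5])]
side [array([526.3, 337.2]), array([406.3, 327.3]), array([402.2, 371.4]), array([522.9, 383.4])]
headphone tri: crown blocks
organiser top z85 scene [array([413.7,  63.4]), array([408.5, 118.1]), array([601.7, 142.1]), array([610.4,  83.9])]
side [array([600.9,  89.2]), array([408.5,  60. ]), array([392.2, 101.8]), array([594.4, 143.2])]
```

```bash
python3 - <<'E'
from h import *
np.set_printoptions(precision=3,suppress=True)
c=calibration('wrist');f,cx,cy,p,M=cam('wrist');s=read_state();q=s['eef_rot']
T=R.from_quat([q[1],q[2],q[3],q[0]]).as_matrix()
print(f,T, T.T@M, T.T@(p-s['eef_pos']))
print("tip px",proj('wrist',s['eef_pos']), "cam axis hits z150",plane('wrist',cx,cy,150), plane('wrist',cx,cy,0))
E
```

```text
338.7407476080756 [[ 0.955  0.298 -0.   ]
 [ 0.298 -0.955  0.001]
 [-0.    -0.001 -1.   ]] [[-0.    -0.97  -0.244]
 [ 1.     0.    -0.001]
 [ 0.001 -0.244  0.97 ]] [  67.026   -0.006 -161.818]
tip px [320.83  299.091] cam axis hits z150 [ 201.364 -617.404  150.   ] [ 165.172 -628.389    0.   ]
```

```bash
python3 -m creep '[[0,0,-2.8,2.1,2.9,0.8,-1],[0,0,-2.8,2.1,2.9,0.8,-1],[0,0,-2.8,2.1,2.9,0.8,-1],[0,0,-2.8,2.1,2.9,0.8,-1],[0,0,-2.8,2.1,2.9,0.8,-1],[0,0,-2.8,2.1,2.9,0.8,-1],[0,0,-2.8,2.1,2.9,0.8,-1],[0,0,-2.8,2.1,2.9,0.8,-1],[0,0,-2.8,2.1,2.9,0.8,-1],[0,0,-2.8,2.1,2.9,0.8,-1]]'
python3 -m creep '[[0,0,0,0,0,0,-1],[0,0,0,0,0,0,-1],[0,0,0,0,0,0,-1]]'
python3 - <<'E'
from h import *
print(read_state()['eef_pos'],repr(cam('wrist')));cv2.imwrite('pics/w1.png',read_camera('wrist'))
E
```

```text
time: 1.15
eef_pos: [404.3, -329.0, 302.7]
eef_rot: [-0.0, 0.996, -0.094, -0.0]
contact_force: [0.8, -0.7, -0.2]
grip_width: 87.2
time: 1.45
eef_pos: [402.9, -331.3, 302.1]
eef_rot: [0.0, 0.996, -0.093, -0.0]
contact_force: [-0.5, -0.8, -0.3]
grip_width: 87.1
[ 402.86865543 -331.33179377  302.10653606] (np.float64(338.7407476080756), 320.557204614659, 249.34664929992837, array([ 468.87285448, -343.55326775,  463.86469001]), array([[-1.86063576e-01, -9.52477264e-01, -2.41179203e-01],
       [-9.82537392e-01,  1.80174240e-01,  4.64490853e-02],
       [-7.87418153e-04,  2.45610067e-01, -9.69368390e-01]]))
```

View pics/w1.png

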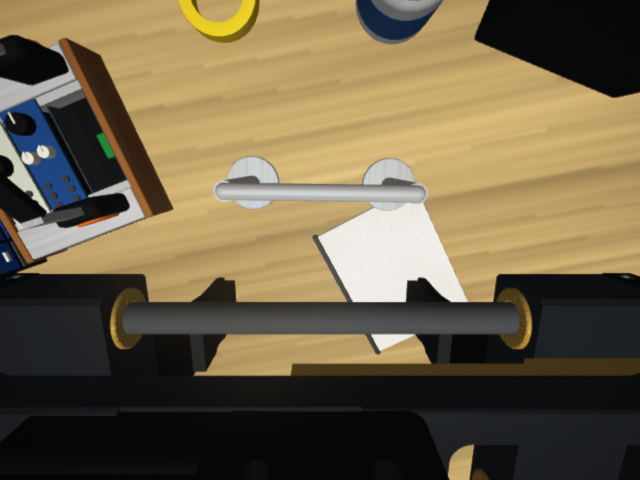

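```bash
python3 - <<'E'
from h import *
im=cv2.imread('pics/w1.png'); crop(im,200,140,440,240,3,'pics/w1c.png')
print("bar ends",[plane('wrist',*p,145) for p in[(214.5,190.3),(427.5,193.2)]])
print("feet z10",[plane('wrist',*p,10) for p in[(252.5,182),(388,185)]])
E
```

```text
bar ends [array([ 463.49248859, -242.05186501,  145.        ]), array([ 423.86939607, -436.34236362,  145.        ])]
feet z10 [array([ 462.37694277, -250.95773636,   10.        ]), array([ 425.24918084, -425.5775406 ,   10.        ])]
```

View pics/w1c.png

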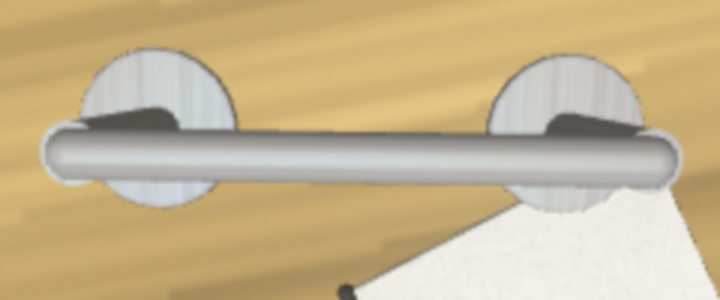

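```bash
python3 -m creep '[[0,0,3,1.2,3.4,0.6,-1],[0,0,3,1.2,3.4,0.6,-1],[0,0,3,1.2,3.4,0.4,-1],[0,0,3,1.2,3.4,0.4,-1],[0,0,3,1.2,3.4,0.4,-1],[0,0,3,1.2,3.4,0.4,-1],[0,0,3,1.2,3.4,0.4,-1],[0,0,0,0,0,0,-1],[0,0,0,0,0,0,-1],[0,0,0,0,0,0,-1]]'
python3 - <<'E'
from h import *
s=read_state();C=cam('wrist');cv2.imwrite('pics/w2.png',read_camera('wrist'))
import pickle;pickle.dump(C,open('w2.pkl','wb'));print(s['eef_pos'])
E
```

```text
time: 2.5
eef_pos: [487.3, -94.3, 334.2]
eef_rot: [0.0, 0.996, 0.089, -0.0]
contact_force: [-0.3, 0.5, 0.2]
grip_width: 86.8
[487.332235   -94.28560986 334.15173732]
```

View pics/w2.png

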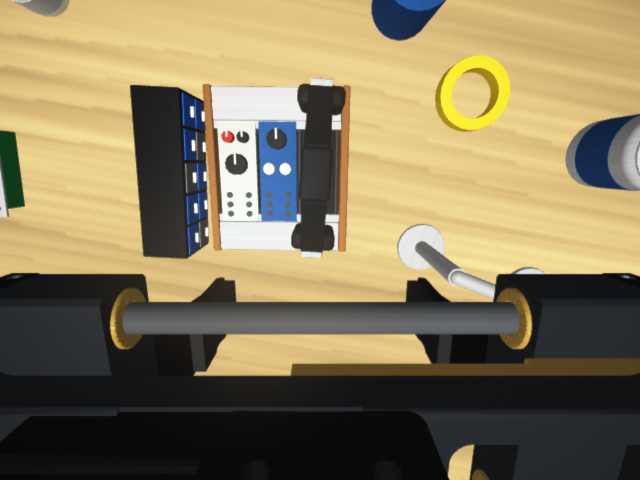

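```bash
python3 - <<'E'
from h import *
im=cv2.imread('pics/w2.png'); crop(im,190,70,370,270,3,'pics/w2c.png')
b=cv2.convertScaleAbs(im,alpha=2.5,beta=20); crop(b,285,70,365,270,3,'pics/w2d.png')
E
```

```text
(no output)
```

View pics/w2c.png

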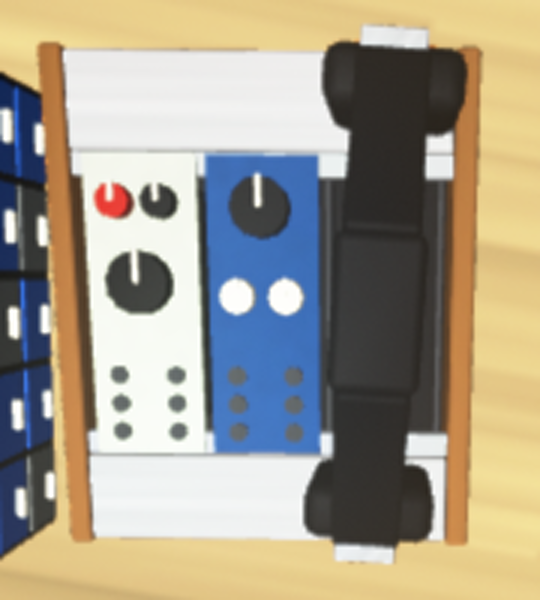

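View pics/w2d.png

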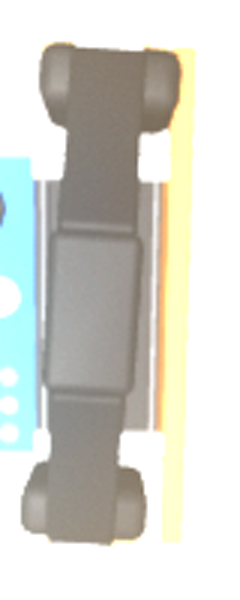

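```bash
python3 - <<'E'
from h import *
import pickle;C=pickle.load(open('w2.pkl','rb'))
np.set_printoptions(precision=1,suppress=True)
W=lambda x,y:(190+x/3-.33,70+y/3-.33)
def P(pts,z): return np.array([plane('wrist',*W(*p),z,C)[:2] for p in pts])
def rep(n,a):
    # order: far-left, far-right, near-right, near-left
    ang=[np.degrees(np.arctan2(*(a[i]-a[j])[::-1])) for i,j in((0,3),(1,2))]+[np.degrees(np.arctan2(*(a[i]-a[j])[::-1]))-90 for i,j in((0,1),(3,2))]
    print(n,a.tolist(),'c',a.mean(0),'len',np.linalg.norm(a[0]-a[3]),np.linalg.norm(a[1]-a[2]),'wid',np.linalg.norm(a[0]-a[1]),np.linalg.norm(a[2]-a[3]),'ang',np.array(ang))
rep('case',P([(38,43),(481,48),(467,544),(76,541)],60))
rep('bay',P([(320,154),(453,153),(447,455),(321,455)],60))
rep('blue',P([(205,154),(319,154),(320,453),(211,453)],60))
rep('white',P([(80,154),(193,154),(205,453),(97,453)],60))
rep('crown',P([(345,234),(422,234),(411,392),(332,391)],210))
rep('cups top',P([(322,45),(466,45),(435,540),(303,540)],100))
E
```

```text
case [[618.5011361552854, 71.57724377775114], [647.4941544306846, -100.53815453662949], [448.3796677202162, -134.31265811044915], [419.14110103627866, 36.34624330518895]] c [533.4 -31.7] len 202.44912199599503 201.95864900922479 wid 174.54026883683755 173.14547182679524 ang [10.   9.6  9.6  9.7]
bay [[597.4588554482181, -44.32203238028657], [607.30413097724, -97.1064032878753], [485.93139111107496, -118.04864366850158], [476.2875389017628, -64.29970768697946]] c [541.7 -80.9] len 122.80714744778055 123.16622676196467 wid 53.694685606233485 54.60725230755361 ang [ 9.4  9.8 10.6 10.2]
blue [[589.2671294880381, 1.389142722449023], [597.3876286847682, -43.92457535207435], [477.0753468439078, -63.733712587665025], [468.73531469043775, -17.251070082174294]] c [533.1 -30.9] len 121.96465025491885 121.93214129085521 wid 46.03559006835342 47.224910699906765 ang [ 8.8  9.3 10.2 10.2]
white [[580.3615960737159, 51.08348055359423], [588.4122653384579, 6.159424958508353], [468.27619103426196, -14.692173379725418], [460.01126354646664, 31.371878014746557]] c [524.3  18.5] len 121.95388396467318 121.93221683575808 wid 45.639720055239486 46.79963522561976 ang [ 9.3  9.8 10.2 10.2]
crown [[563.436223612577, -67.28224568934996], [567.1007236548064, -87.72449020383776], [524.871475928008, -92.47263074020739], [521.2414928313706, -70.65840572764228]] c [544.2 -79.5] len 42.32958495311112 42.49534329928903 wid 20.768098645509312 22.114185270560945 ang [ 4.6  6.4 10.2  9.4]
cups top [[629.7958862688079, -42.67118669822822], [638.8817527830392, -93.3921110861717], [457.3749192068457, -116.56373815873042], [448.00108352540923, -64.33933842769349]] c [543.5 -79.2] len 183.08156407427362 182.9799304187368 wid 51.5282945679547 53.05899285370672 ang [ 6.8  7.3 10.2 10.2]
```

```bash
python3 - <<'E'
from h import *
import pickle;C=pickle.load(open('w2.pkl','rb'))
W=lambda x,y:(190+x/3-.33,70+y/3-.33)
for z,a,b in((130,(394.5,35),(366,555)),(100,(394,90),(368.5,500)),(210,(383.5,235),(371.5,390)),(205,(385,225),(371,400))):
    p,q=[plane('wrist',*W(*t),z,C)[:2] for t in(a,b)]; d=p-q; print(p,q,(p+q)/2,np.hypot(*d),np.degrees(np.arctan2(d[1],d[0])))
s=read_state();q=s['eef_rot'];T=R.from_quat([q[1],q[2],q[3],q[0]]).as_matrix();print(np.degrees(np.arctan2(T[1,0],T[0,0])),s['eef_pos'])
E
```

```text
[631.21893131 -68.74490264] [454.43698833 -89.72434028] [542.82795982 -79.23462146] 178.02244849003932 6.76787154212387
[619.63459729 -70.67422239] [468.83707717 -87.45057624] [544.23583723 -79.06239931] 151.72784228529608 6.348101016267659
[565.01384689 -77.54872731] [523.46775353 -81.49292355] [544.24080021 -79.52082543] 41.73289538680031 5.423145982031791
[567.87515746 -77.4112309 ] [520.12229005 -81.82402558] [543.99872376 -79.61762824] 47.9563249526066 5.279651310403954
10.16273865412471 [487.32856148 -94.29651181 334.18473475]
```

```bash
python3 -m creep '[[0,0,-2,2.8,0.7,-1,-1],[0,0,-1.9,2.9,0.8,-1,-1],[0,0,0,0,0,-3,-1],[0,0,0,0,0,-3,-1],[0,0,0,0,0,-2.5,-1],[0,0,0,0,0,-2,-1],[0,0,0,0,0,-1,-1],[0,0,0,0,0,0,-1],[0,0,0,0,0,0,-1],[0,0,0,0,0,0,-1]]'
python3 - <<'E'
from h import *
for n in('scene','side','wrist'):
  im=read_camera(n); cv2.imwrite(f'pics/{n}3.png',im)
  if n=='scene':crop(im,210,160,350,320,4,'pics/s3.png')
  if n=='side':crop(im,250,110,390,270,4,'pics/d3.png')
E
```

```text
time: 3.55
eef_pos: [545.5, -77.7, 200.8]
eef_rot: [0.0, 0.998, 0.056, 0.001]
contact_force: [-0.0, 0.2, 1.0]
grip_width: 87.0
```

View pics/s3.png

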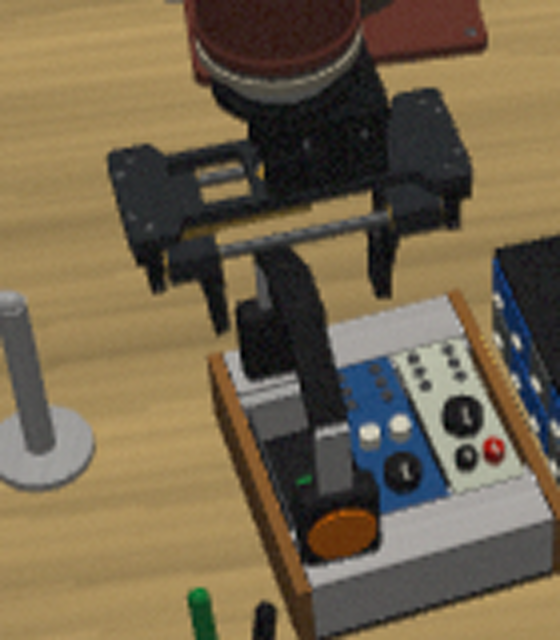

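View pics/d3.png

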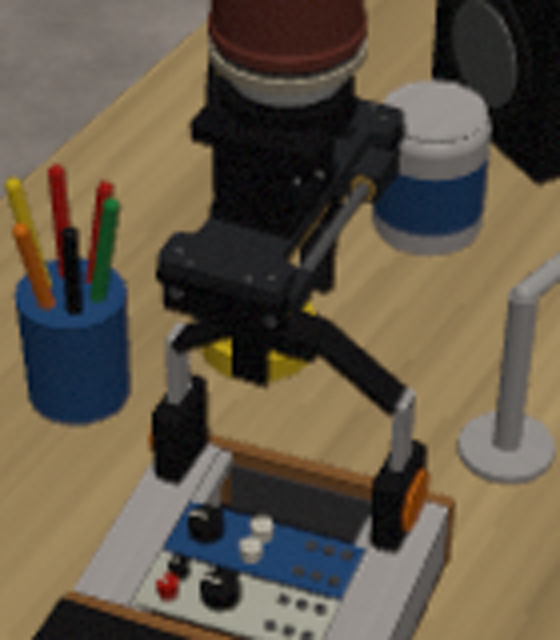

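View pics/wrist3.png

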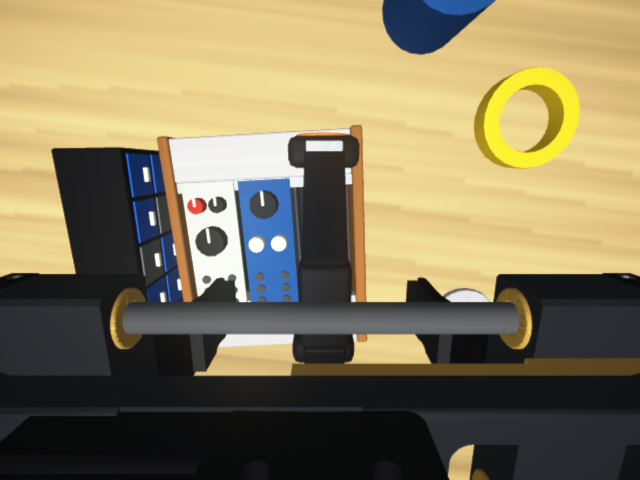

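```bash
python3 -m creep '[[0,0,0,-0.1,-0.2,-0.6,-1],[0,0,0,0,0,0,-0.2],[0,0,0,0,0,0,0.2],[0,0,0,0,0,0,0.5],[0,0,0,0,0,0,1],[0,0,0,0,0,0,1],[0,0,0,0,0,0,1],[0,0,0,0,0,0,1],[0,0,0,0,0,0,1],[0,0,0,0,0,0,1]]' 20
```

```text
time: 4.7
eef_pos: [543.8, -79.5, 193.5]
eef_rot: [0.0, 0.998, 0.056, 0.0]
contact_force: [0.1, -0.7, -1.3]
grip_width: 25.6
```

```bash
python3 -m creep '[[0,0,0,0,0,0.5,1],[0,0,0,0,0,1,1],[0,0,0,0,0,1,1],[0,0,0,0,0,1.5,1],[0,0,0,0,0,2,1],[0,0,0,0,0,2,1],[0,0,0,0,0,2,1],[0,0,0,0,0,1.5,1],[0,0,0,0,0,1,1],[0,0,0,0,0,0,1]]' 20
python3 -m creep '[[0,0,-1,-0.5,-1.5,0,1],[0,0,-2,-1,-2.6,0,1],[0,0,-2,-1.1,-2.8,0,1],[0,0,-2,-1.1,-2.8,0,1],[0,0,-2,-1.1,-2.8,0,1],[0,0,-2,-1.1,-2.8,0,1],[0,0,-2,-1.1,-2.8,0,1],[0,0,-2,-1.1,-2.8,0,1],[0,0,-2,-1.1,-2.8,0,1],[0,0,-1,-0.9,-2.3,0,1]]'
python3 -m creep '[[0,0,0,0,0,0,1],[0,0,0,0,0,0,1],[0,0,0,0,0,0,1],[0,0,0,0,0,0,1],[0,0,0,0,0,0,1]]'
python3 - <<'E'
from h import *
s=read_state();q=s['eef_rot'];T=R.from_quat([q[1],q[2],q[3],q[0]]).as_matrix();print(np.degrees(np.arctan2(T[1,0],T[0,0])),s['eef_pos'],s['contact_force'])
for n in('scene','side','wrist'):
  im=read_camera(n); cv2.imwrite(f'pics/{n}4.png',im)
  if n=='scene':crop(im,100,120,260,300,4,'pics/s4.png')
  if n=='side':crop(im,320,20,460,230,3,'pics/d4.png')
E
```

```text
time: 5.7
eef_pos: [544.4, -79.4, 320.1]
eef_rot: [0.0, 0.998, 0.056, 0.001]
contact_force: [0.0, 0.9, -3.8]
grip_width: 25.8
time: 6.7
eef_pos: [441.3, -342.1, 318.1]
eef_rot: [0.0, 0.995, -0.102, -0.0]
contact_force: [0.1, 0.2, -3.2]
grip_width: 25.7
time: 7.2
eef_pos: [443.2, -338.8, 318.6]
eef_rot: [-0.0, 0.995, -0.1, 0.0]
contact_force: [-0.0, 1.2, -2.6]
grip_width: 25.5
-11.473439386299491 [ 443.2218194  -338.78005379  318.62130985] [-0.04020267  1.23460482 -2.64397526]
```

View pics/s4.png

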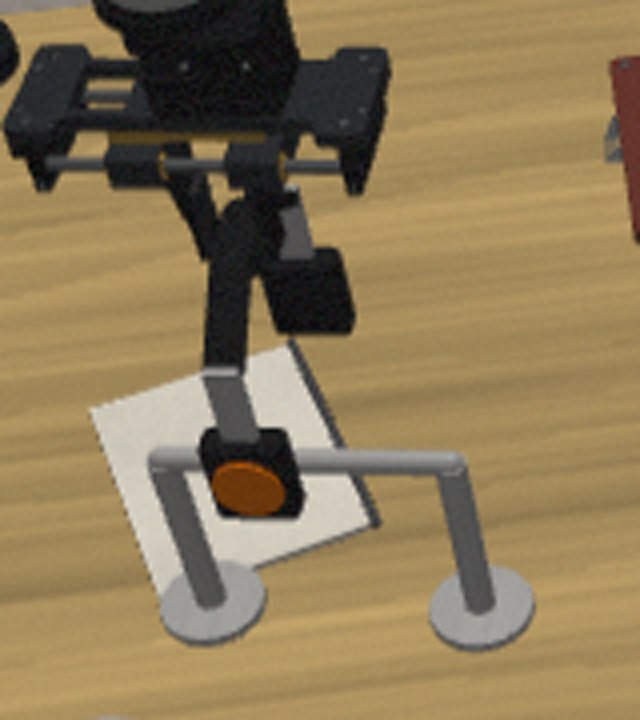

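View pics/d4.png

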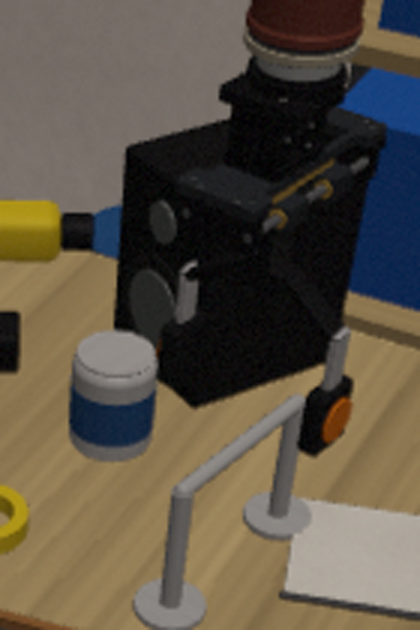

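View pics/wrist4.png

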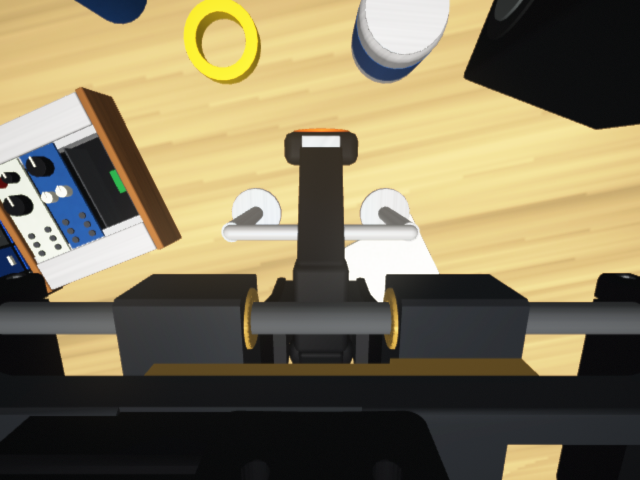

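```bash
python3 -m creep '[[0,0,0,0,0,-1,1],[0,0,0,0,0,-2,1],[0,0,0,0,0,-2,1],[0,0,0,0,0,-2,1],[0,0,0,0,0,-2,1],[0,0,0,0,0,-2,1],[0,0,0,0,0,-2,1],[0,0,0,0,0,-1.5,1],[0,0,0,0,0,-0.8,1],[0,0,0,0,0,0,1]]'
python3 -m creep '[[0,0,0,0,0,0,1],[0,0,0,0,0,0,1],[0,0,0,0,0,0,1]]'
```

```text
time: 8.35
eef_pos: [442.3, -339.1, 164.4]
eef_rot: [-0.0, 0.995, -0.101, -0.001]
contact_force: [0.4, 0.6, -2.6]
grip_width: 25.7
time: 8.65
eef_pos: [443.2, -339.7, 166.4]
eef_rot: [0.0, 0.995, -0.101, 0.001]
contact_force: [0.3, 0.2, -2.9]
grip_width: 25.8
```

```bash
python3 - <<'E'
from h import *
for n in('scene','side'):
  im=read_camera(n); cv2.imwrite(f'pics/{n}5.png',im)
  if n=='scene':crop(im,120,170,240,300,5,'pics/s5.png')
  if n=='side':crop(im,350,80,440,230,4,'pics/d5.png')
E
```

```text
(no output)
```

View pics/s5.png

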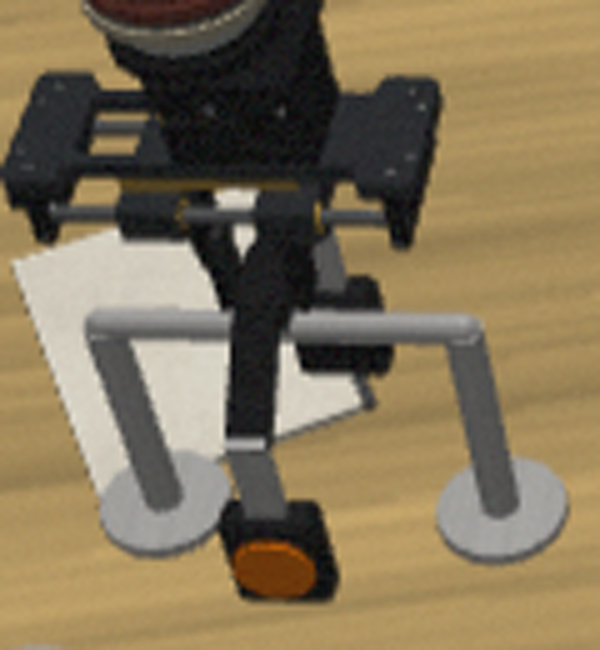

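View pics/d5.png

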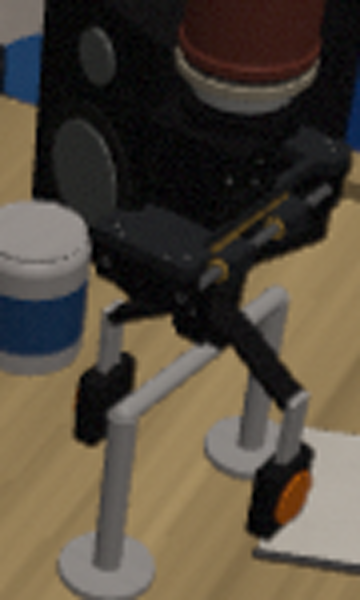

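```bash
python3 -m creep '[[0,0,0,0,0,-0.3,1],[0,0,0,0,0,-0.2,1],[0,0,0,0,0,-0.2,1],[0,0,0,0,0,0,1],[0,0,0,0,0,0,1]]'
```

```text
time: 9.25
eef_pos: [442.8, -339.4, 158.4]
eef_rot: [-0.0, 0.995, -0.101, -0.0]
contact_force: [-0.8, -0.0, -2.7]
grip_width: 25.6
```

```bash
python3 -m creep '[[0,0,0,0,0,-0.1,1],[0,0,0,0,0,0,1],[0,0,0,0,0,0,1]]';python3 -m creep '[[0,0,0,0,0,-0.1,1],[0,0,0,0,0,0,1],[0,0,0,0,0,0,1]]'
```

```text
time: 9.55
eef_pos: [442.8, -339.4, 157.5]
eef_rot: [-0.0, 0.995, -0.101, 0.0]
contact_force: [-0.4, -0.1, -3.2]
grip_width: 25.6
time: 9.85
eef_pos: [442.8, -339.4, 156.6]
eef_rot: [-0.0, 0.995, -0.101, 0.0]
contact_force: [-0.1, 1.0, -2.7]
grip_width: 26.3
```

```bash
python3 -m creep '[[0,0,0,0,0,-0.1,1],[0,0,0,0,0,0,1],[0,0,0,0,0,0,1]]';python3 -m creep '[[0,0,0,0,0,-0.05,1],[0,0,0,0,0,0,1],[0,0,0,0,0,0,1]]'
```

```text
time: 10.15
eef_pos: [442.9, -339.5, 156.4]
eef_rot: [0.0, 0.995, -0.101, 0.0]
contact_force: [-3.5, 1.7, 5.4]
grip_width: 25.8
time: 10.45
eef_pos: [442.9, -339.5, 156.4]
eef_rot: [0.0, 0.995, -0.101, 0.0]
contact_force: [-3.9, 3.2, 8.5]
grip_width: 25.8
```

```bash
python3 -m creep '[[0,0,0,0,0,0.08,1],[0,0,0,0,0,0,1]]'; python3 -m creep '[[0,0,0,0,0,0,0.35],[0,0,0,0,0,0,0.3],[0,0,0,0,0,0,0.2],[0,0,0,0,0,0,0],[0,0,0,0,0,0,-0.4],[0,0,0,0,0,0,-1],[0,0,0,0,0,0,-1],[0,0,0,0,0,0,-1]]'
python3 - <<'E'
from h import *
for n in('scene','side'):
  im=read_camera(n); cv2.imwrite(f'pics/{n}6.png',im)
  if n=='scene':crop(im,120,170,240,300,5,'pics/s6.png')
  if n=='side':crop(im,350,80,440,230,4,'pics/d6.png')
E
```

```text
time: 10.65
eef_pos: [442.9, -339.4, 156.4]
eef_rot: [0.0, 0.995, -0.101, 0.0]
contact_force: [-2.3, 1.7, 5.3]
grip_width: 25.9
time: 11.45
eef_pos: [442.8, -339.4, 155.8]
eef_rot: [-0.0, 0.995, -0.101, -0.0]
contact_force: [-0.7, 0.1, -0.2]
grip_width: 66.7
```

View pics/s6.png

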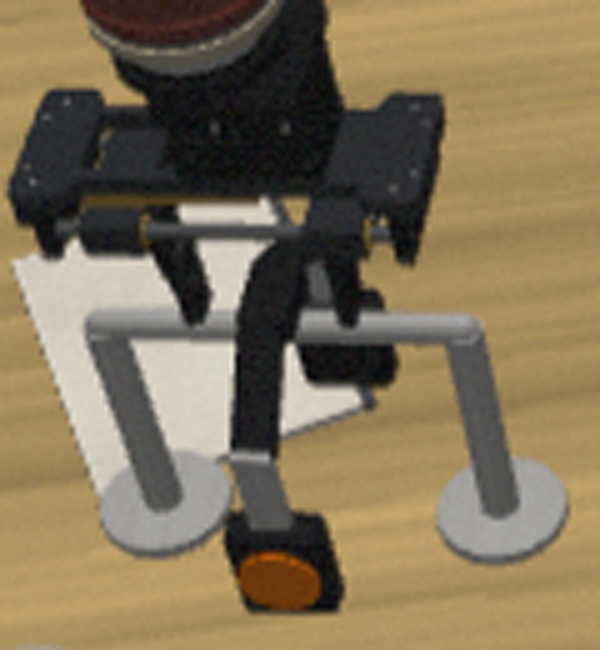

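View pics/d6.png

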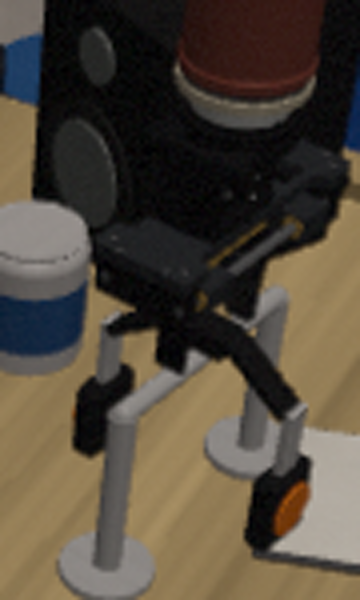

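```bash
python3 -m creep '[[0,0,0,0,0,0.5,-1],[0,0,0,0,0,1,-1],[0,0,0,0,0,2,-1],[0,0,0,0,0,3,-1],[0,0,0,0,0,3,-1],[0,0,0,0,0,3,-1],[0,0,0,0,0,3,-1],[0,0,0,0,0,1,-1],[0,0,0,0,0,0,-1],[0,0,0,0,0,0,-1]]'
python3 - <<'E'
from h import *
for n in('scene','side','wrist'):
  im=read_camera(n); cv2.imwrite(f'pics/{n}7.png',im)
  if n=='scene':crop(im,120,170,240,300,5,'pics/s7.png')
  if n=='side':crop(im,350,80,440,230,4,'pics/d7.png')
E
```

```text
time: 12.55
eef_pos: [442.5, -339.2, 320.0]
eef_rot: [-0.0, 0.995, -0.101, -0.0]
contact_force: [-0.8, -1.1, -0.1]
grip_width: 87.3
```

View pics/s7.png

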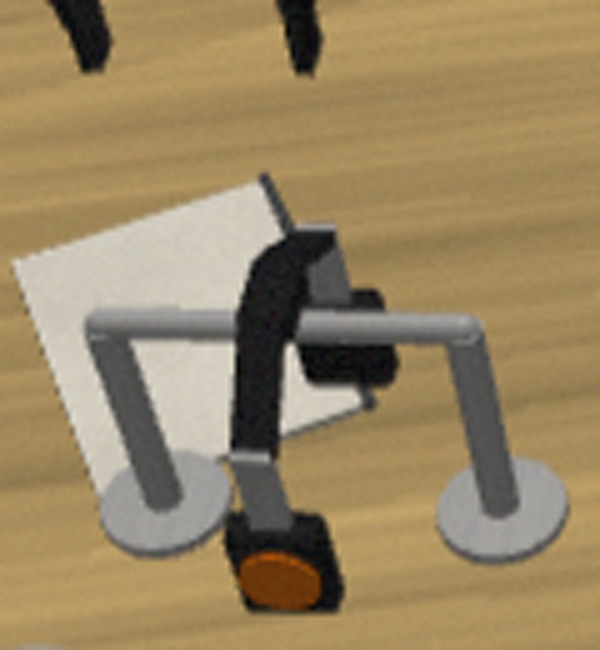

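View pics/d7.png

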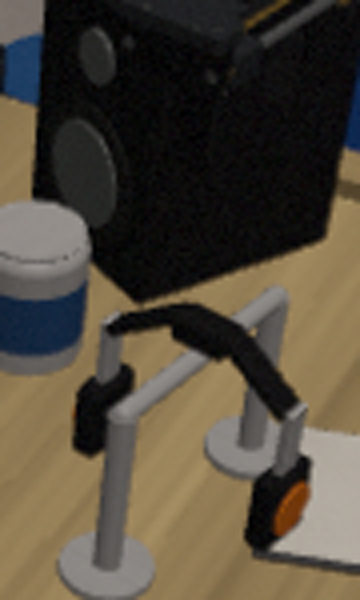

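View pics/wrist7.png

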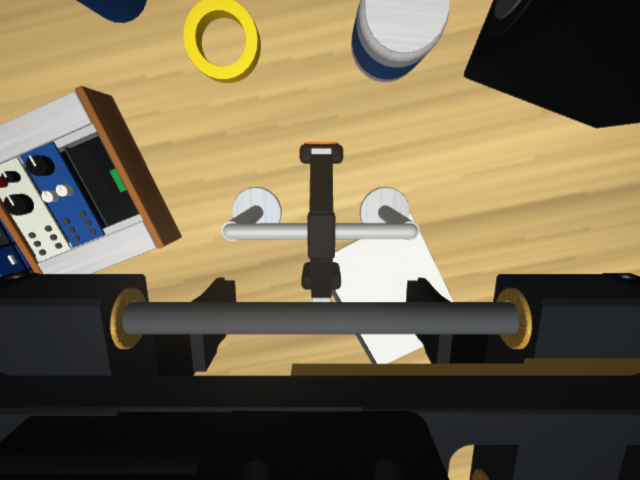

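```bash
python3 -m creep '[[0,0,0,0.6,2,0,-1],[0,0,1,1.2,4.4,0,-1],[0,0,1,1.2,4.4,0,-1],[0,0,1,1.2,4.4,0,-1],[0,0,1.2,1.2,4.4,0,-1],[0,0,1.2,1,4.5,0,-1],[0,0,1.2,0.8,4.5,0,-1],[0,0,1.2,0.4,4.5,0,-1],[0,0,1.2,0,4.5,0,-1],[0,0,1.2,0,4.5,0,-1]]'
python3 -m creep '[[0,0,1.2,-0.8,4.5,-0.5,-1],[0,0,1.2,-1.2,4.5,-0.7,-1],[0,0,1.2,-1.4,4.5,-0.7,-1],[0,0,1.2,-1.4,4.5,-0.7,-1],[0,0,1,-1.4,4.2,-0.7,-1],[0,0,1,-1.2,3.6,-0.7,-1],[0,0,0,-0.6,1.5,-0.6,-1],[0,0,0,0,0,0,-1],[0,0,0,0,0,0,-1],[0,0,0,0,0,0,-1]]'
python3 - <<'E'
from h import *
import pickle
s=read_state();C=cam('wrist');im=read_camera('wrist');cv2.imwrite('pics/w8.png',im)
pickle.dump(C,open('w8.pkl','wb'));print(s['eef_pos'])
q=s['eef_rot'];T=R.from_quat([q[1],q[2],q[3],q[0]]).as_matrix();print(np.degrees(np.arctan2(T[1,0],T[0,0])))
E
```

```text
time: 13.7
eef_pos: [518.2, 83.3, 320.0]
eef_rot: [0.0, 1.0, -0.011, -0.001]
contact_force: [0.7, 0.4, 0.3]
grip_width: 86.9
time: 14.7
eef_pos: [439.7, 353.3, 274.7]
eef_rot: [0.0, 0.999, 0.047, -0.0]
contact_force: [-0.3, -0.9, -0.4]
grip_width: 87.0
[439.67532552 353.25038539 274.68238541]
5.3315650819854055
```

View pics/w8.png

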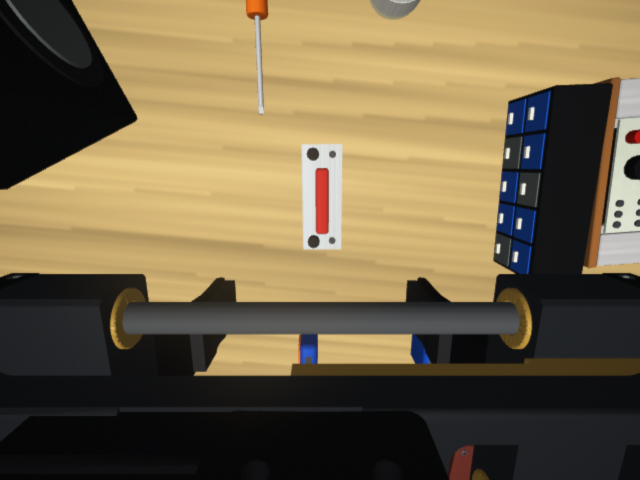

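```bash
python3 - <<'E'
from h import *
import pickle;C=pickle.load(open('w8.pkl','rb'))
np.set_printoptions(precision=1,suppress=True)
im=cv2.imread('pics/w8.png');hsv=cv2.cvtColor(im,cv2.COLOR_BGR2HSV)
m=((hsv[...,0]<8)|(hsv[...,0]>172))&(hsv[...,1]>150)&(hsv[...,2]>90);m=m.astype(np.uint8);m[:, :290]=0;m[:,360:]=0;m[270:]=0
r=cv2.minAreaRect(cv2.findNonZero(m));print(r)
bp=cv2.boxPoints(r); w=np.array([plane('wrist',*p,76,C)[:2] for p in bp]);print(w,w.mean(0))
for i in range(4): d=w[(i+1)%4]-w[i];print(np.hypot(*d),np.degrees(np.arctan2(d[1],d[0])))
crop(im,290,130,355,260,4,'pics/w8c.png')
print('blue hp', tri(('scene',397,163),('side',352,385)), plane('scene',372,207,0),plane('scene',421,198,0),plane('side',335,438,0),plane('side',368,375,0))
E
```

```text
((321.4999694824219, 200.49998474121094), (62.99999237060547, 10.999998092651367), 90.0)
[[500.8 364. ]
 [501.9 352.7]
 [435.8 346.2]
 [434.7 358.1]] [468.3 355.2]
11.39144639073511 -84.67377045132493
66.42844953722381 -174.4073563058303
11.919118421304576 95.32825636329855
66.428513377195 5.137515590290248
blue hp (array([253. , 286.3, 116.3]), np.float64(18.88257517570727)) [291.6 202.8   0. ] [280.2 354.7   0. ] [257.2 355.6   0. ] [262.6 197.4   0. ]
```

View pics/w8c.png

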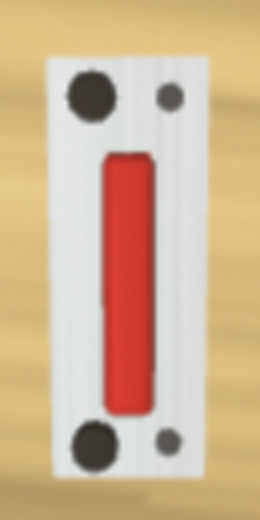

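```bash
python3 - <<'E'
from h import *
import pickle;C=pickle.load(open('w8.pkl','rb'))
W=lambda x,y:(290+x/4-.375,130+y/4-.375)
def P(pts,z): return np.array([plane('wrist',*W(*p),z,C)[:2] for p in pts])
a=P([(47,57),(210,57),(205,477),(52,477)],38);print(a,a.mean(0));d=(a[0]+a[1]-a[2]-a[3])/2;print(np.hypot(*d),np.degrees(np.arctan2(d[1],d[0])))
a=P([(102,153),(155,153),(155,414),(102,414)],76);print(a.mean(0));d=(a[0]+a[1]-a[2]-a[3])/2;print(np.hypot(*d),np.degrees(np.arctan2(d[1],d[0])))
E
```

```text
[[526.10290935 383.30308585]
 [530.35739084 337.66177357]
 [409.1485256  325.97973873]
 [404.84016454 372.16974022]] [467.61224758 354.77858459]
121.77132591609276 5.3754225915603175
[468.25344034 354.96167551]
68.80295023199915 5.37542342359069
```

```bash
python3 -m creep '[[0,0,0,1.4,0.1,-2,-1],[0,0,0,1.4,0.1,-3,-1],[0,0,0,0,0,-3.5,-1],[0,0,0,0,0,-3.5,-1],[0,0,0,0,0,-3,-1],[0,0,0,0,0,-2,-1],[0,0,0,0,0,-1,-1],[0,0,0,0,0,0,-1],[0,0,0,0,0,0,-1],[0,0,0,0,0,0,-1]]'
python3 - <<'E'
from h import *
im=read_camera('wrist');cv2.imwrite('pics/w9.png',im)
E
```

```text
time: 15.75
eef_pos: [467.6, 357.1, 96.3]
eef_rot: [-0.001, 0.999, 0.047, 0.001]
contact_force: [-0.1, -0.4, 0.4]
grip_width: 87.3
```

View pics/w9.png

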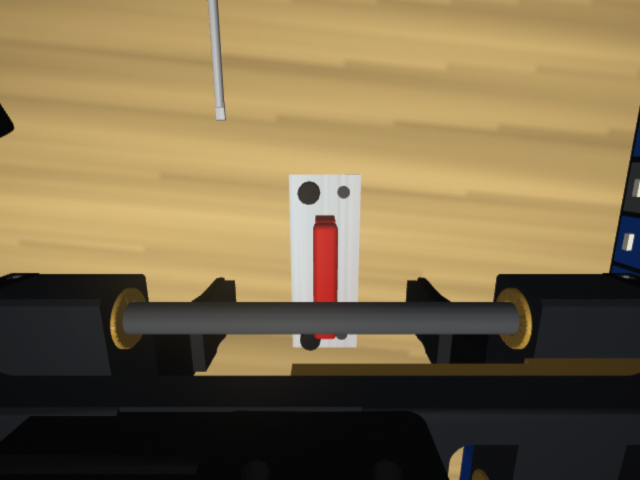

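```bash
python3 -m creep '[[0,0,0,0,-0.2,-1.5,-1],[0,0,0,0,0,-1.5,-1],[0,0,0,0,0,-1,-1],[0,0,0,0,0,-0.5,-1],[0,0,0,0,0,0,-1],[0,0,0,0,0,0,-1]]' 35
python3 -m creep '[[0,0,0,0,0,0,0],[0,0,0,0,0,0,0.5],[0,0,0,0,0,0,0.7],[0,0,0,0,0,0,1],[0,0,0,0,0,0,1],[0,0,0,0,0,0,1],[0,0,0,0,0,0,1],[0,0,0,0,0,0,1],[0,0,0,0,0,0,1]]' 35
```

```text
time: 16.4
eef_pos: [466.8, 354.8, 49.9]
eef_rot: [-0.0, 0.999, 0.048, -0.0]
contact_force: [0.3, -0.5, 0.5]
grip_width: 87.4
time: 17.3
eef_pos: [466.8, 354.6, 49.8]
eef_rot: [0.0, 0.999, 0.047, -0.0]
contact_force: [0.2, 1.0, 0.2]
grip_width: 23.1
```

```bash
python3 -m creep '[[0,0,0,0,0,0,1],[0,0,0,0,0,0,1],[0,0,0,0,0,0,1],[0,0,0,0,0,0,1],[0,0,0,0,0,0,1]]' 35
```

```text
time: 17.8
eef_pos: [466.8, 354.5, 49.8]
eef_rot: [0.0, 0.999, 0.047, -0.0]
contact_force: [0.1, 0.1, 0.9]
grip_width: 13.5
```

```bash
python3 -m creep '[[0,0,0,0,0,0.5,1],[0,0,0,0,0,1,1],[0,0,0,0,0,1.5,1],[0,0,0,0,0,2,1],[0,0,0,0,0,2,1],[0,0,0,0,0,2,1],[0,0,0,0,0,2,1],[0,0,0,0,0,1.5,1],[0,0,0,0,0,0.5,1],[0,0,0,0,0,0,1]]'
python3 -m creep '[[0,0,0,0,0,0,1],[0,0,0,0,0,0,1]]'
python3 - <<'E'
from h import *
for n in('scene','side','wrist'):
  im=read_camera(n); cv2.imwrite(f'pics/{n}10.png',im)
  if n=='scene':crop(im,390,130,490,260,5,'pics/s10.png')
  if n=='side':crop(im,170,250,330,400,4,'pics/d10.png')
E
```

```text
time: 18.8
eef_pos: [467.0, 354.8, 180.6]
eef_rot: [-0.0, 0.999, 0.048, 0.001]
contact_force: [0.5, 0.6, -4.8]
grip_width: 13.5
time: 19.0
eef_pos: [466.4, 354.1, 178.8]
eef_rot: [0.0, 0.999, 0.048, -0.001]
contact_force: [0.5, -0.4, -2.9]
grip_width: 13.4
```

View pics/s10.png

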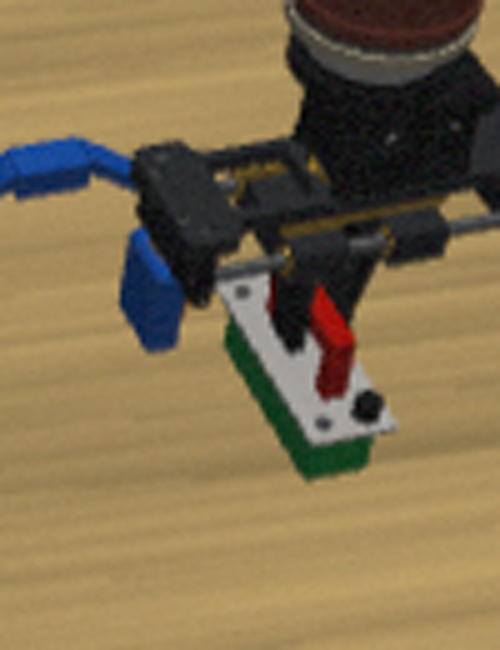

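View pics/d10.png

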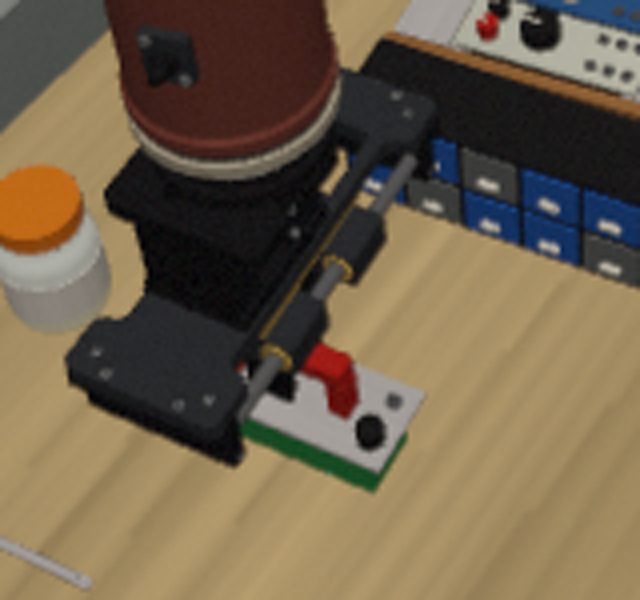

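View pics/wrist10.png

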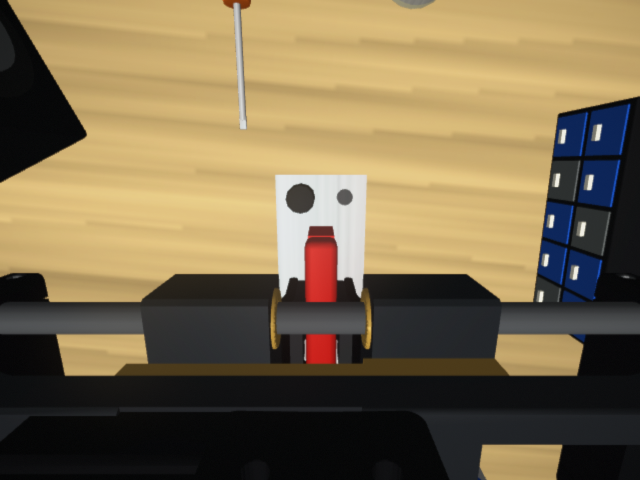

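```bash
cat > chk.py <<'E'
from h import *
s=read_state();q=s['eef_rot'];T=R.from_quat([q[1],q[2],q[3],q[0]]).as_matrix();e=s['eef_pos'];C=cam('wrist')
im=read_camera('wrist')
def edge(z=-11.8):  # panel top is 38-49.8 => 11.8 below tip plane
    hsv=cv2.cvtColor(im,cv2.COLOR_BGR2HSV)
    pts=[]
    for u in (285,295,330,355):
        pass
    return
import sys
pz=e[2]-11.8
for a in sys.argv[1:]:
    u,v=map(float,a.split(',')); P=plane('wrist',u,v,pz,C); print(a,P,T.T@(P-e))
E
python3 chk.py 275,174.8 366.5,174.8 276,210 366,210; python3 - <<'E'
import cv2
from h import crop
crop(cv2.imread('pics/wrist10.png'),265,165,375,305,5,'pics/w10c.png')
E
```

```text
275,174.8 [525.78904288 383.21576143 167.36883405] [ 61.71601548 -23.09695822  11.72662787]
366.5,174.8 [530.13514348 337.62234103 167.36883405] [61.71261587 22.70313199 11.74395334]
276,210 [508.20460383 381.60998066 167.36883405] [ 44.05856418 -23.16837843  11.74509604]
366,210 [512.59103331 335.61735833 167.36883405] [44.05740027 23.03293937 11.76257091]
```

View pics/w10c.png

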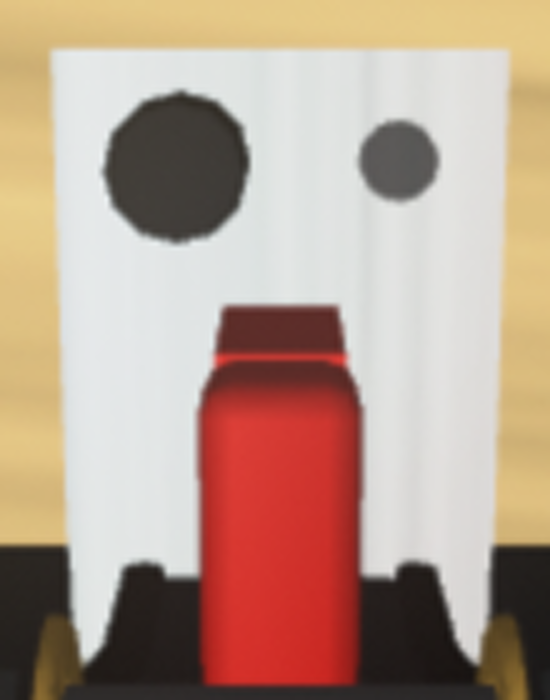

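```bash
python3 - <<'E'
from h import *
print('pot top z~100',plane('scene',269,340,100),'base',plane('side',269,208,0), 'green tip', tri(('scene',261,309),('side',277,160)))
E
python3 -m creep '[[0,0,0.2,0.3,-1,0,1],[0,0,0.3,0.5,-2.5,0,1],[0,0,0.3,0.6,-3.5,0,1],[0,0,0.3,0.6,-3.5,0,1],[0,0,0.3,0.6,-3.5,0,1],[0,0,0.3,0.6,-3.5,0,1],[0,0,0.3,0.6,-3.5,0,1],[0,0,0.3,0.6,-3.5,0,1],[0,0,0.3,0.6,-3.5,0,1],[0,0,0.3,0.6,-3.5,0,1]]'
```

```text
pot top z~100 [ 757.9391365  -144.19174822  100.        ] base [ 758.99609843 -145.19255318    0.        ] green tip (array([ 727.40807836, -154.20123171,  178.34267814]), np.float64(5.415764365894835))
time: 20.2
eef_pos: [522.7, 37.3, 180.0]
eef_rot: [0.0, 0.997, 0.073, 0.0]
contact_force: [0.6, 0.5, -3.7]
grip_width: 13.6
```

```bash
python3 -m creep '[[0,0,0.3,0.4,-3.5,0,1],[0,0,0.3,0.4,-3.5,0,1],[0,0,0.3,0.5,-2.5,0,1],[0,0,0.3,0.3,-1.5,0,1],[0,0,0.2,0.2,-0.8,0,1],[0,0,0,0,0,0,1],[0,0,0,0,0,0,1],[0,0,0,0,0,0,1],[0,0,0,0,0,0,1],[0,0,0,0,0,0,1]]'
python3 - <<'E'
from h import *
s=read_state();q=s['eef_rot'];T=R.from_quat([q[1],q[2],q[3],q[0]]).as_matrix();print(np.degrees(np.arctan2(T[1,0],T[0,0])),s['eef_pos'],T[:,2])
im=read_camera('wrist');cv2.imwrite('pics/w11.png',im)
E
```

```text
time: 21.2
eef_pos: [540.8, -77.8, 179.9]
eef_rot: [-0.0, 0.996, 0.085, 0.0]
contact_force: [-0.5, 0.3, -4.7]
grip_width: 13.1
9.804303122578247 [540.76899852 -77.76657339 179.88903542] [ 3.09976123e-05  4.23266674e-05 -9.99999999e-01]
```

View pics/w11.png

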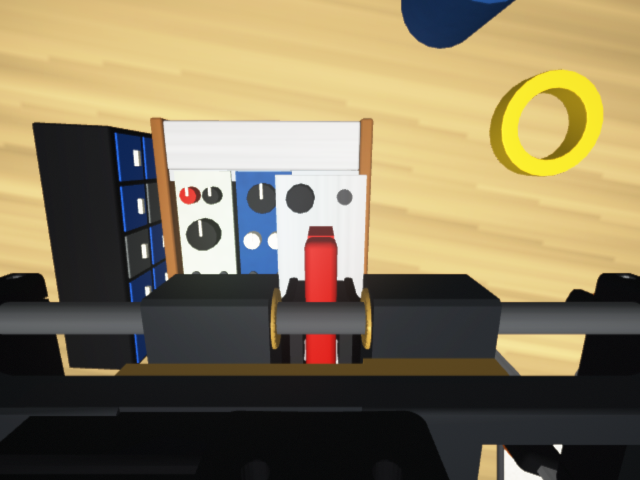

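```bash
python3 - <<'E'
from h import *
im=cv2.imread('pics/w11.png');crop(im,140,105,390,185,3,'pics/w11c.png')
E
```

```text
(no output)
```

View pics/w11c.png

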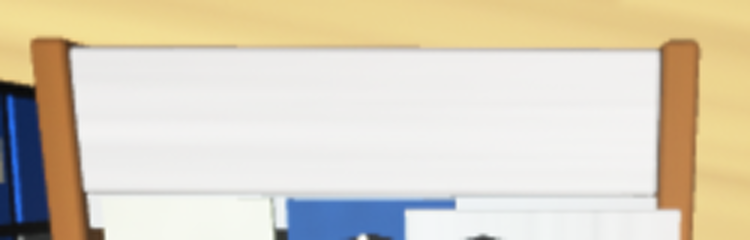

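```bash
python3 -m creep '[[0,0,0,0,-0.3,-0.5,1],[0,0,0,0,0,-1,1],[0,0,0,0,0,-1,1],[0,0,0,0,0,-1,1],[0,0,0,0,0,-1,1],[0,0,0,0,0,-0.5,1],[0,0,0,0,0,0,1],[0,0,0,0,0,0,1],[0,0,0,0,0,0,1]]'
python3 - <<'E'
from h import *
s=read_state();q=s['eef_rot'];T=R.from_quat([q[1],q[2],q[3],q[0]]).as_matrix();print(np.degrees(np.arctan2(T[1,0],T[0,0])),s['eef_pos'],s['contact_force'])
for n in('scene','side','wrist'):
  im=read_camera(n); cv2.imwrite(f'pics/{n}12.png',im)
  if n=='scene':crop(im,220,160,370,320,4,'pics/s12.png')
  if n=='side':crop(im,240,110,390,290,4,'pics/d12.png')
  if n=='wrist':crop(im,130,80,400,260,3,'pics/w12c.png')
E
```

```text
time: 22.15
eef_pos: [541.2, -81.4, 130.4]
eef_rot: [0.0, 0.996, 0.085, 0.0]
contact_force: [0.4, -0.2, -4.7]
grip_width: 13.3
9.745046225763693 [541.20454287 -81.42238006 130.37532685] [ 0.43624784 -0.1990261  -4.67390052]
```

View pics/s12.png

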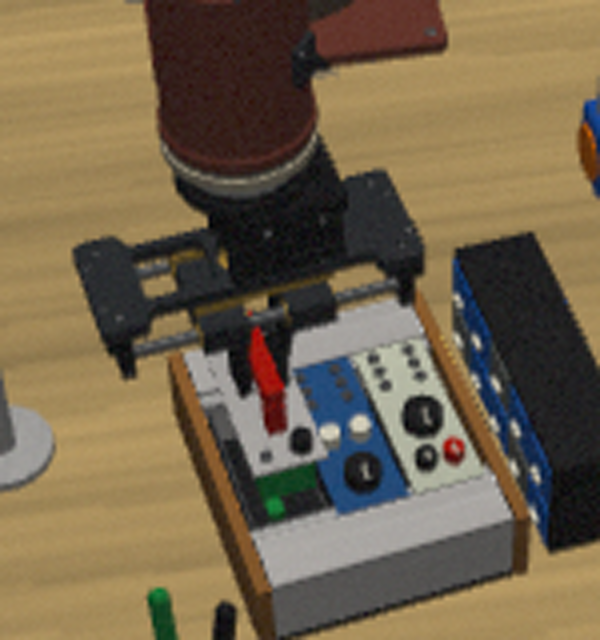

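View pics/d12.png

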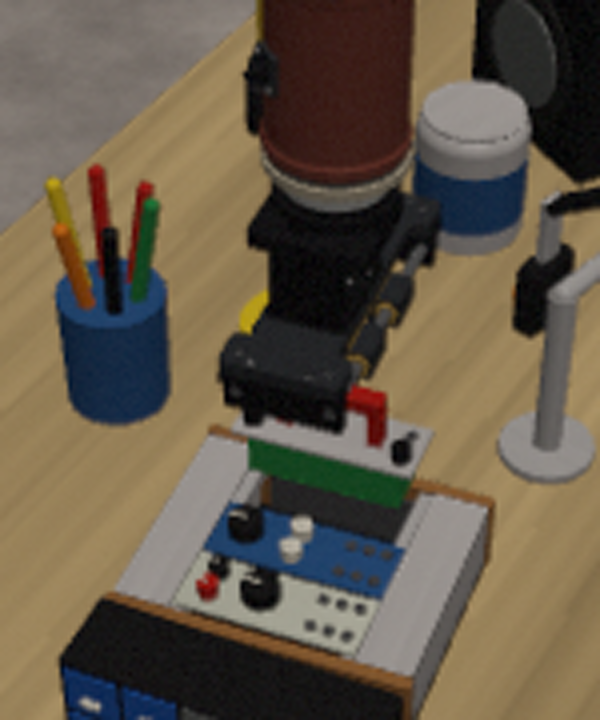

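View pics/w12c.png

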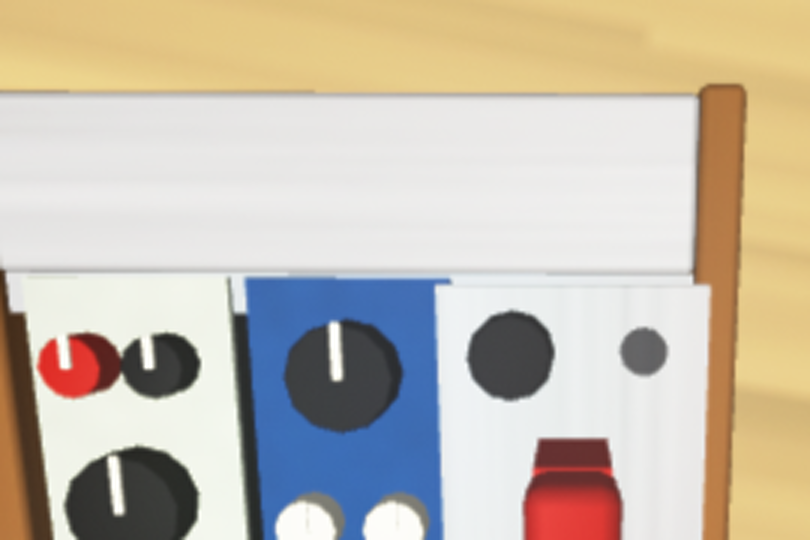

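```bash
python3 - <<'E'
from h import *
np.set_printoptions(precision=1,suppress=True)
s=read_state();q=s['eef_rot'];T=R.from_quat([q[1],q[2],q[3],q[0]]).as_matrix();e=s['eef_pos'];C=cam('wrist')
W=lambda x,y:(130+x/3-.33,80+y/3-.33)
for n,p,z in(('ledge in R',(690,273),60),('ledge in L',(20,270),60),('ledge out L',(10,91),60),('ledge out R',(700,94),60),('cheek out far',(747,88),60),('cheek inner far',(698,94),60),('blue R?',(450,280),60),('blue L',(246,277),60),('white L',(23,277),60),('panel L',(435,285),e[2]-11.8),('panel R',(711,285),e[2]-11.8)):
    P=plane('wrist',*W(*p),z,C);t=T.T@(P-e);print(n,P[:2],t[:2])
E
```

```text
ledge in R [607.2 -96.3] [62.7 25.8]
ledge in L [582.7  50.7] [  63.3 -123.2]
ledge out L [619.8  54.2] [ 100.5 -120.4]
ledge out R [644.1 -91.1] [99.9 26.9]
cheek out far [ 647.  -100.7] [101.1  36.9]
cheek inner far [644.1 -90.7] [99.9 26.5]
blue R? [596.7 -43.9] [ 61.1 -27.6]
blue L [589.7   1. ] [ 61.8 -73. ]
white L [581.3  50. ] [  61.8 -122.7]
panel L [598.1 -48.1] [ 61.8 -23.2]
panel R [605.9 -93.5] [61.8 22.9]
```

```bash
python3 -m creep '[[0,0,0,0,0,-0.3,1],[0,0,0,0,0,-0.2,1],[0,0,0,0,0,0,1],[0,0,0,0,0,0,1],[0,0,0,0,0,0,1],[0,0,0,0,0,0,1]]'
python3 - <<'E'
from h import *
np.set_printoptions(precision=1,suppress=True)
s=read_state();q=s['eef_rot'];T=R.from_quat([q[1],q[2],q[3],q[0]]).as_matrix();e=s['eef_pos'];C=cam('wrist');print(e,s['q'],s['dq'])
im=read_camera('wrist');crop(im,130,80,400,260,3,'pics/w13c.png')
im=read_camera('side');cv2.imwrite('pics/side13.png',im);crop(im,240,110,430,250,4,'pics/d13.png')
im=read_camera('scene');cv2.imwrite('pics/scene13.png',im)
E
```

```text
time: 22.9
eef_pos: [540.9, -81.4, 124.9]
eef_rot: [-0.0, 0.996, 0.085, 0.0]
contact_force: [0.7, -0.1, -4.4]
grip_width: 13.8
[540.9 -81.4 124.9] [ 0.5  0.2 -0.5  1.8  0.1  1.1 -1.4] [ 0. -0. -0. -0. -0. -0. -0.]
```

View pics/w13c.png

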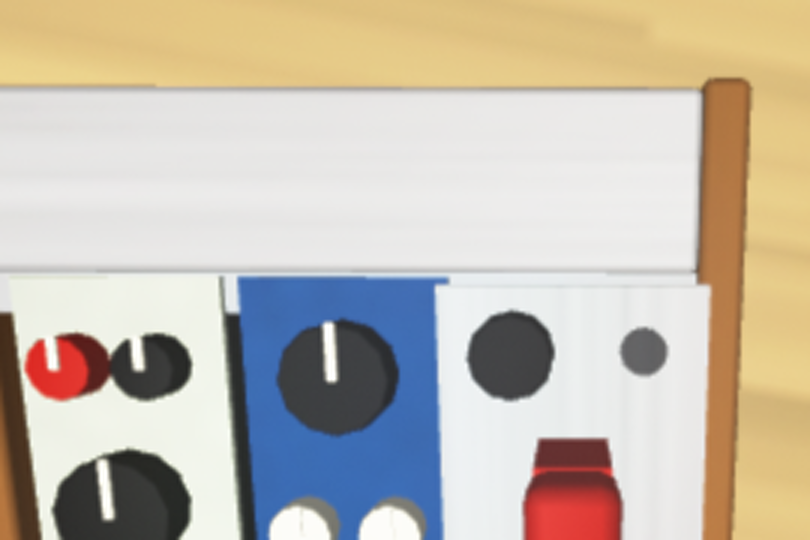

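View pics/d13.png

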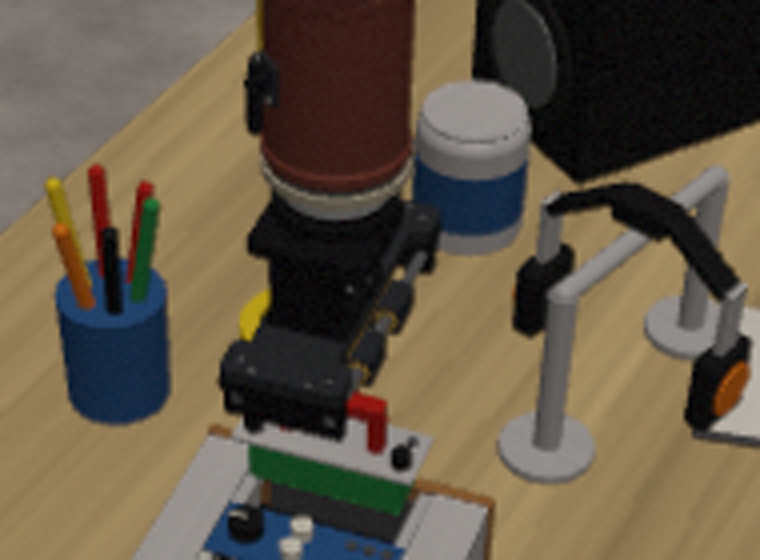

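View pics/scene13.png

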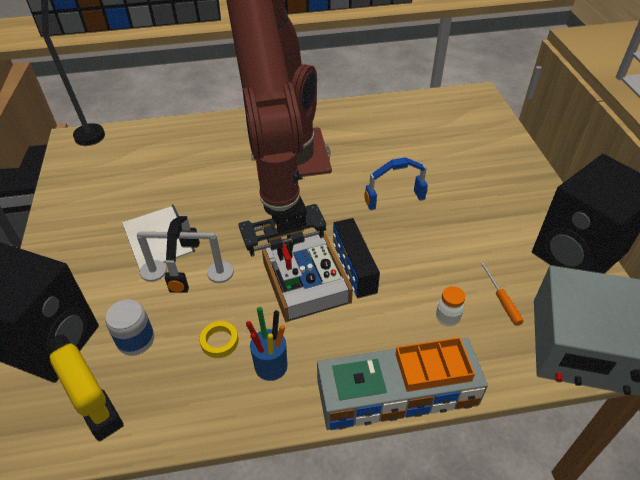

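```bash
python3 -c "
from station import *
print(job_done())"
```

```text
the job is handed in; nothing more can be done
None
```

The job is done and handed in at about 23 s. The headphones are hanging on the bar, and the arm is holding the module over the empty bay.

- **Headphones:** they hang by the crown over the middle of the bar, level and square to it, one cup on each side. In the wrist picture they were within about 1 px of the bar's centre. They had not moved in the last side and scene pictures.
- **Module:** I carried it over the organiser with its underside about 44 mm above the organiser's top. It is now about 15 mm above the rim, level, and turned to the bay's heading (9.7°). Centring measured within about 1 mm. The only load on the wrist is about the module's own weight.
- **Other things:** nothing else looks to have moved in the last scene picture, and no contact showed except the gentle set-down on the bar, about 8 N.
- **Disagreements:** the scene and side cameras differed by about 8 mm in x, so I used the wrist camera close up for every grasp and placing. From the final pose, the cheek edges put the bay's centre up to 2 mm off the value from the panels. I trusted the panels and the ledge's inner edge, which agree within 1 mm.

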